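# Eject the spent water-filter cartridge and catch it

## Robot

A 6-joint arm with a two-finger parallel gripper is mounted at the origin on a cart in front of the work surface, level with it; the furniture and walls round the work are solid. World frame = base frame: x ahead of the robot, y to its left, z up, the work surface at z = 0. Lengths are in m, angles in rad, forces in N, time in s.
With the tool pointing down it reaches from about 0.35 to 0.85 m from the base axis. Payload 8.1 kg.
Tool frame: the origin (TCP) lies between the finger pads; the fingertips stand 14 mm ahead of it and the grasp point (between the pads) lies 5 mm behind it (robot.tcp_to_tips is the z of the fingertips in the tool frame, in m); z points along the fingers, y is the line along which they close (so a half turn about z gives the same grasp; the last joint's range is limited). The gripper opens to 93 mm and grips with 3 to 60 N. Pads are 15 mm wide; open, the fingers measure 128 mm over their backs; the gripper's body (75 mm by 188 mm) begins 65 mm behind the grasp point.
Start: joints at [-1.422, 0.13, 1.488, -0, 1.523, -0.085], TCP at [0.139, -0.584, 0.211] pointing down, gripper open.
Joint ranges: [-2.96, 2.96], [-0.89, 2.26], [0.02, 2.5], [-1.34, 4.48], [0, 2.73], [-2.66, 2.66]. Speed limits (rad/s): [2.39, 2.39, 2.79, 3.14, 3.14, 3.14].

## Interface

Orientations are given as a rotation vector (axis times angle).
In Python, from plant import sensors, read_camera, robot gives the robot as it stands.
- The arm moves only by the tool pendant, called after "Request:" by a JSON object that holds its "fn" and its "kwargs". Schema: {"type":"object","properties":{"ticks":{"type":"array","items":{"type":"array","items":{"type":"number"},"minItems":5,"maxItems":5},"minItems":1,"maxItems":20},"squeeze":{"type":"number"},"only":{"type":"string"},"quiet":{"type":"boolean"},"lines":{"type":"string"}},"required":["ticks"],"additionalProperties":false}. ticks is a list of rows, 1 to 20 of them, each of 5 numbers: the finger opening in m, then dx, dy, dz in m, then a turn about the tool's z in rad; each row shifts and turns the commanded pose from where the row before left it, along the tool's axes as they then stand; what a row does not reach is not made up. A row lasts 1/10 s, in which the tool goes at most 0.05 m and 0.15 rad, less where a joint would pass 70% of its speed; a pose out of reach is approached as far as the arm can. The fingers move at their own pace and stop on an object; squeeze is the grip in N (left out, the last holds). Time passes only in rows, so rows that do not move let the fingers close. The tool returns the time, the measured TCP pose, the force, the opening and the grip force at its end. only (a regular expression) keeps the lines of the reply that match it, lines (a string "A,B") keeps lines A to B, and quiet returns only ok. Input that does not fit is refused with a message, and nothing moves.
- sensors.read_state(): the state, without advancing time (a new reading comes with each control period).
- read_camera(name): name is "scene" or "top"; returns a dict with "image" (480x640x3 uint8, red, green, blue), "depth" (480x640 float32, m along the optical axis (not along the pixel's ray), 0 where there is no reading), "fx", "fy", "cx", "cy" (pixels), "R" (3x3) and "t" (3): a world point X has camera coordinates R X + t. Camera axes: x right, y down, z forward; pixel columns grow to the right and rows downward; lengths in m; the calibration is good to about 2 mm. A picture is of the moment at which its call begins.
- robot.close_job(): hands the job in; it is judged then, once.
The state is a dict: "t": time; "q": joint angles; "dq": joint speeds; "joint_torque": joint torques, N m; "tool_pos": TCP position; "orientation": TCP orientation; "force": force on the tool from outside, world axes, zero at the start; "wrist_torque": the same for the moment, N m; "opening": finger opening in m; "gripper_force": force on a finger pad.
Only numpy, scipy, OpenCV 4.12 (cv2) and the standard library are available. Lean on these libraries where they do the work, as an engineer would, in place of code of your own. Each camera call takes 0.05 s, during which the arm holds its last target. There are 200 camera calls.

## Task

Take the spent cartridge out of the water filter without grasping it: press the eject key down with one fingertip and, as the spring shoots the cartridge out, trap its front cap with the other finger before it slides away, stopping it while the spring is still pushing it. Then draw that finger back along the cradle to let the cartridge out until the spring is spent, leave it lying in the cradle and take the hand away; do not lift the cartridge, and leave the fresh cartridge, the bowl and the tumbler standing where they are.

Things in the scene. Friction and masses are not known exactly. Their poses are not given: they have to be found in the camera images.
- filter_unit: Water filter, fixed to the worktop: grey drip pan 280 x 116 x 12 mm with an open V cradle in front, behind it a white level sleeve (its band clamp 87 mm high) and a white manifold block (elbows to 103 mm). Origin on the worktop under the cradle's middle line; x runs along the cradle to the sleeve: the cartridge comes out towards -x; z up. Sleeve front at x = 0.028.
- cradle_end (a point): Open front end of the cradle, on its middle line, at x = -0.120, y = 0, z = 0.018 (underside of the cartridge) in the unit's frame; nothing stops the cartridge here. The two cradle boards run from here into the sleeve; their upper edges are at y = +-0.025, z = 0.033. In front of the sleeve only the key and the cartridge are higher than 35 mm.
- eject_key (a joint): How far the key is pressed (m): 0 up, 0.008 at its stop; needs about 3 N. The same piece carries a steel catch that stands in the cradle before the cartridge's cap; from about 0.006 on the catch lets go and the spring throws the cartridge out, even if the key is then released. The key stays partly down while the cartridge lies over the catch.
- key_top (a point): Centre of the top of the eject key, a grey cap 32 mm (along the unit's x) by 24 mm with three low ribs, beside the cradle on the unit's -y side, in a pod 54 x 42 mm with a rim 35 mm high. At x = -0.035, y = -0.070, z = 0.047 in the unit's frame when up; moves with the key.
- cartridge: The spent cartridge: white, 52 mm in diameter, paper band, knurled grey front cap, 108 mm long plus a 14 mm neck hidden in the sleeve, about 0.32 kg, slick. Lies along the cradle with its cap 48 mm out of the sleeve, held by the catch. Origin on its axis, 54 mm behind the cap's face; x along the axis from cap to neck.
- cartridge_face (a point): Centre of the flat front face of the cap, at x = -0.020, y = 0, z = 0.044 in the unit's frame at the start. The spring pushes the cartridge out over 45 mm, with 12 N at first and 4 N at the end of its stroke; unstopped, it slides on off the cradle's front end. It has slid away when this face passes the cradle's front end, 100 mm out.
- fresh_cartridge: A fresh cartridge of the same make standing upright on its cap beside the filter, 52 mm in diameter, 122 mm high; a bystander. Origin at the centre of its underside.
- bowl: Small steel bowl, 94 mm wide, 38 mm high; a bystander. Origin at the centre of its underside.
- tumbler: Steel tumbler, 83 mm wide, 98 mm high; a bystander. Origin at the centre of its underside.

How it is judged:
On the way:
1. a finger stops the popped cartridge while the spring still pushes: 4 to 42 mm out, pushed against the finger with more than 1 N (x of cartridge_face in the frame of filter_unit between -0.062 and -0.024 m and contact force between the fingers and cartridge above 1 N), for 0.15 s.
At the end, for the whole second after the job is handed in: The cartridge lies at rest in the cradle (within 8 mm sideways, 6 mm in height), its face 38 to 100 mm farther out than at the start, so that the spring is spent and the cap has not passed the cradle's front end (x of cartridge_face in the frame of filter_unit between -0.12 and -0.058 m and z of cartridge in the frame of filter_unit between 0.038 and 0.05 m and y of cartridge in the frame of filter_unit between -0.008 and 0.008 m and linear speed of cartridge below 0.02 m/s); the robot touches nothing.
It fails at once if the cartridge slid away past the front end of the cradle (x of cartridge_face in the frame of filter_unit below -0.12 m).
It fails at once if the cartridge was lifted out of its cradle (15 mm) (z of cartridge in the frame of filter_unit above 0.059 m).
It fails at once if the fresh cartridge was moved by more than 25 mm or tipped (distance of fresh_cartridge from where it was at the start of the episode above 0.025 m or angle between fresh_cartridge's own z axis and vertical above 0.4 rad).
It fails at once if the bowl or the tumbler was moved by more than 25 mm or tipped (distance of any of bowl, tumbler from where it was at the start of the episode above 0.025 m or angle between any of tumbler, bowl's own z axis and vertical above 0.4 rad).
It also fails if it takes over 35 s, if anything falls off the work surface, if the arm or the gripper's body presses on something with over 40 N, if the wrist force passes 120 N, or if a joint passes its speed limit or range.

## Working session

There is one attempt and no reset: what is moved stays moved. The work goes in short steps, Python scripts to look and compute and a tool call to move; the robot and the scene stay as the last step left them, time stands still between calls to the robot, and variables do not carry over. Pictures are saved under pics/ and viewed, at most 10 in all, crops included, and the job is handed in when it is done.

```bash
mkdir -p pics; ls; python3 - <<'E'
from plant import sensors, read_camera, robot
import cv2,numpy as np
for n in("scene","top"):
    c=read_camera(n); np.savez(f"{n}0.npz",**c); cv2.imwrite(f"pics/{n}0.png",c["image"][:,:,::-1])
    print(n,c["fx"],c["cx"],c["cy"],c["R"].round(3).tolist(),c["t"])
s=sensors.read_state();print(s)
E
```

```text
pics
scene 464.46546091406265 316.970461126039 234.66981700754553 [[-0.923, -0.385, -0.008], [-0.276, 0.677, -0.682], [0.268, -0.627, -0.731]] [0.55860829 0.15597578 0.85683605]
top 517.9422775144982 317.28923049248067 243.75164960476897 [[-0.061, -0.998, 0.001], [-0.973, 0.06, -0.221], [0.221, -0.014, -0.975]] [0.10027179 0.59718982 0.87293702]
{'t': 0.1, 'q': array([-1.42239543e+00,  1.31073781e-01,  1.48918146e+00,  9.30979302e-06,
        1.52298766e+00, -8.53893793e-02]), 'dq': array([ 0.00100325, -0.00086983, -0.00372871, -0.00053264,  0.00030632,
       -0.00054175]), 'joint_torque': array([ 1.11002679e-03, -5.61339605e+01, -4.93093693e+01,  7.71024311e-02,
        2.90249416e-02, -8.05012564e-05]), 'tool_pos': array([ 0.13895315, -0.58314734,  0.20989335]), 'orientation': array([-3.11851460e+00, -3.66208025e-01,  6.70213441e-05]), 'force': array([ 1.02213289,  0.88458582, -0.56529829]), 'wrist_torque': array([0.03272047, 0.00177832, 0.03131835]), 'gripper_force': 0.0, 'opening': 0.0930647085737965}
```

View pics/scene0.png

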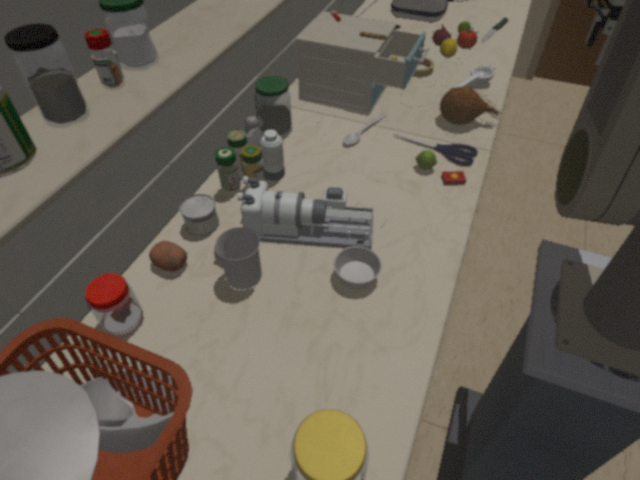

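View pics/top0.png

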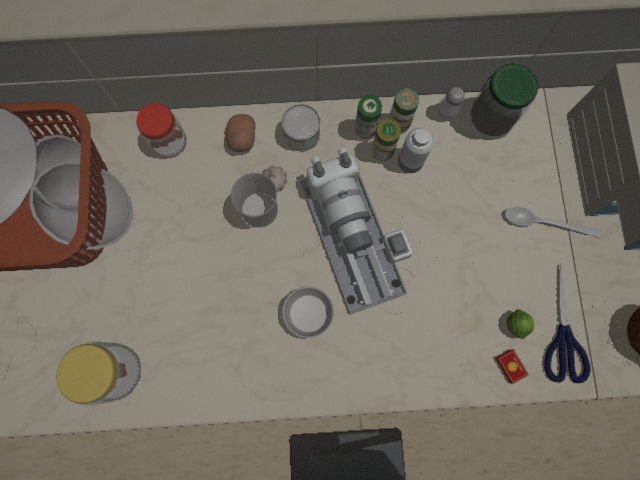

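The top view shows the unit with its manifold at (332,170), cap face near (357,245), cradle front end near (378,300) and key at (398,245). The bowl is at (307,312), the tumbler at (256,200) and the fresh cartridge at (415,150). I'll crop in on both views.

```bash
python3 - <<'E'
import cv2,numpy as np
t=np.load("top0.npz")["image"][140:320,280:440,::-1]; s=np.load("scene0.npz")["image"][165:265,225:395,::-1]
a=cv2.resize(t,None,fx=3.3,fy=3.3,interpolation=2)
b=cv2.resize(s,None,fx=4.7,fy=4.7,interpolation=2)
f=lambda a:cv2.convertScaleAbs(a,alpha=1.3)
cv2.imwrite("pics/ct.png",f(a));cv2.imwrite("pics/cs.png",f(b))
E
```

```text
(no output)
```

View pics/ct.png

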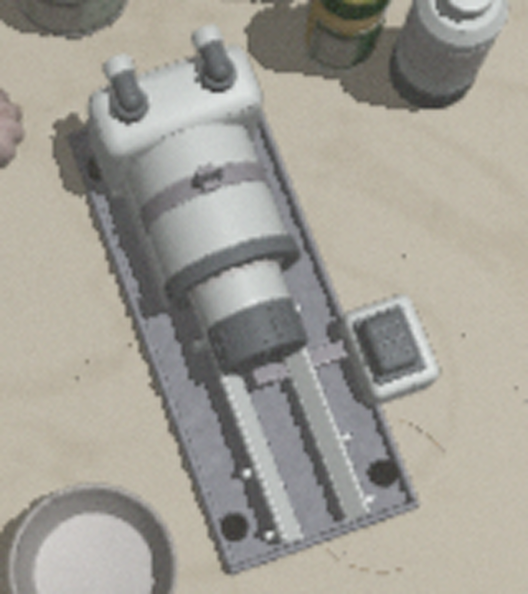

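View pics/cs.png

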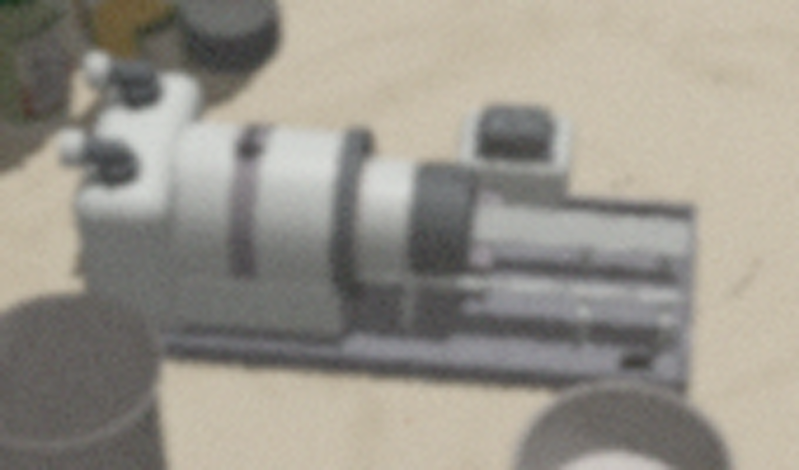

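Top crop: pan front corners at (228,572) and (417,505), key at (388,340). Scene crop: the same corners at (686,388) and (693,206), key at (516,132). I'll triangulate these.

```bash
cat > h.py <<'E'
import numpy as np,cv2
C={n:dict(np.load(n+"0.npz")) for n in("top","scene")}
def px(n,u,v): return (280+u/3.3,140+v/3.3) if n=="top" else (225+u/4.7,165+v/4.7)
def ray(n,u,v):
    c=C[n];x,y=px(n,u,v);R=c["R"];d=R.T@[(x-c["cx"])/c["fx"],(y-c["cy"])/c["fy"],1];return -R.T@c["t"],d
def plane(n,u,v,z):
    o,d=ray(n,u,v);return o+d*(z-o[2])/d[2]
def tri(a,b):
    (o1,d1),(o2,d2)=ray("top",*a),ray("scene",*b)
    s=np.linalg.lstsq(np.c_[d1,-d2],o2-o1,rcond=None)[0];p,q=o1+s[0]*d1,o2+s[1]*d2
    return (p+q)/2,np.linalg.norm(p-q)
def dep(n,u,v):
    c=C[n];x,y=px(n,u,v);o,d=ray(n,u,v);xi,yi=int(round(x)),int(round(y))
    return o+d*np.median(c["depth"][yi-1:yi+2,xi-1:xi+2])
E
python3 - <<'E'
from h import *
np.set_printoptions(precision=4,suppress=True)
for n,a,b in(("FL",(228,572),(686,388)),("FR",(417,505),(693,206)),("key",(388,340),(516,132))):
    print(n,*tri(a,b))
for n,u,v,z in(("top",228,572,.012),("top",417,505,.012),("top",75,140,.012),("scene",686,388,.012),("scene",693,206,.012),("top",388,340,.047),("scene",516,132,.047)): print(n,u,v,plane(n,u,v,z))
print("keydep",dep("top",388,340),dep("scene",516,132))
# board top point depths, cartridge top ridge
for p in((250,430),(280,520),(320,430),(350,500),(260,325),(245,285),(220,220)): print(p,dep("top",*p))
# whole cloud: cartridge cap points
c=C["top"];v,u=np.mgrid[140:320,280:440];d=c["depth"][140:320,280:440]
P=(np.stack([(u-c["cx"])/c["fx"]*d,(v-c["cy"])/c["fy"]*d,d],-1)-c["t"])@c["R"]
np.save("P.npy",P)
E
```

```text
FL [0.4782 0.0112 0.0067] 0.0005865006302104836
FR [ 0.5102 -0.0994  0.0089] 0.0009405826056087638
key [ 0.5995 -0.0876  0.0369] 0.0031752616712998924
top 228 572 [0.4781 0.0116 0.012 ]
top 417 505 [ 0.5094 -0.0989  0.012 ]
top 75 140 [0.7404 0.0837 0.012 ]
scene 686 388 [0.4769 0.0157 0.012 ]
scene 693 206 [ 0.5099 -0.0962  0.012 ]
top 388 340 [ 0.5989 -0.0856  0.047 ]
scene 516 132 [ 0.594 -0.077  0.047]
keydep [ 0.5988 -0.0855  0.0475] [ 0.5943 -0.0778  0.0462]
(250, 430) [ 0.5561 -0.006   0.0263]
(280, 520) [ 0.5035 -0.0183  0.0311]
(320, 430) [ 0.554  -0.0459  0.0242]
(350, 500) [ 0.5128 -0.059   0.0262]
(260, 325) [ 0.6067 -0.0122  0.07  ]
(245, 285) [ 0.63   -0.0058  0.0692]
(220, 220) [0.6645 0.0062 0.0816]
```

```bash
cat > fit.py <<'E'
from h import *
from scipy.optimize import least_squares
np.set_printoptions(precision=4,suppress=True)
for n in("top","scene"):
    c=C[n];v,u=np.mgrid[0:480,0:640];d=c["depth"]
    P=((np.stack([(u-c["cx"])/c["fx"]*d,(v-c["cy"])/c["fy"]*d,d],-1)-c["t"])@c["R"])[d>0]
    P=P[(abs(P[:,0]-.6)<.15)&(abs(P[:,1]+.03)<.1)]
    def tu(p,P):
        e=P[:,:2]-p[:2];c,s=np.cos(p[2]),np.sin(p[2]);return np.c_[e@[c,s],e@[-s,c],P[:,2]]
    p=np.array([.614,-.009,.275])
    for _ in range(4):
        Q=tu(p,P);S=P[(Q[:,0]>-.018)&(Q[:,0]<.024)&(abs(Q[:,1])<.026)&(Q[:,2]>.047)&(Q[:,2]<.075)]
        # axis offset only (yaw from sleeve+cartridge)
        f=lambda w:np.hypot(tu([p[0],p[1]+w[0],p[2]+w[1]],S)[:,1],S[:,2]-.044-w[2])-.026
        r=least_squares(f,[0,0,0],loss="soft_l1",f_scale=.002).x;p=p+[0,r[0],r[1]]
    # K key
    Q=tu(p,P);K=Q[(abs(Q[:,0]+.035)<.03)&(abs(Q[:,1]+.07)<.03)&(Q[:,2]>.042)&(Q[:,2]<.055)]
    print(n,"pose",p,"dz",r[2],len(S),"key med",np.median(K,0),K.min(0),K.max(0),len(K))
    q=Q[(abs(Q[:,1])<.012)&(Q[:,2]>.055)&(Q[:,2]<.074)];print(" face x",np.percentile(q[:,0],[0,1,3,10]))
    pan=Q[(abs(Q[:,2]-.012)<.004)];print(" pan x,y",np.percentile(pan[:,0],[.3,1,99]),np.percentile(pan[:,1],[.5,1,99,99.5]))
    bd=Q[(abs(Q[:,0]+.08)<.035)&(abs(Q[:,1])<.035)&(Q[:,2]>.028)&(Q[:,2]<.037)];print(" boards y",np.percentile(bd[:,1],[1,5,95,99]),len(bd))
E
python3 fit.py
```

```text
top pose [ 0.614  -0.0103  0.2813] dz -9.5125360152691e-05 615 key med [-0.0354 -0.0691  0.0466] [-0.0508 -0.0818  0.042 ] [-0.0188 -0.0572  0.0511] 210
 face x [-0.0211 -0.0206 -0.0203 -0.0176]
 pan x,y [-0.134  -0.1318  0.1165] [-0.0601 -0.0582  0.1152  0.1187]
 boards y [-0.0263 -0.0258  0.0257  0.0263] 215
scene pose [ 0.614  -0.0105  0.2858] dz 0.00037742600760293444 375 key med [-0.0349 -0.0657  0.047 ] [-0.0505 -0.0812  0.0422] [-0.0189 -0.0555  0.0511] 115
 face x [-0.02   -0.0199 -0.0194 -0.0156]
 pan x,y [-0.132  -0.1311  0.1112] [-0.057  -0.0567  0.1172  0.1182]
 boards y [-0.0253 -0.0239  0.0274  0.0284] 141
```

```bash
cat > go.py <<'E'
# tool-frame displacement to unit-frame target TCP (tx,ty,ztip), and current TCP in the unit frame
import sys,numpy as np
from scipy.spatial.transform import Rotation as Ro
from plant import sensors
np.set_printoptions(precision=4,suppress=True)
s=sensors.read_state();R=Ro.from_rotvec(s["orientation"]).as_matrix();p=s["tool_pos"]
o=np.array([.614,-.0105,0]);U=Ro.from_euler("z",.280).as_matrix()
t=o+U@np.array([float(a) for a in sys.argv[1:4]])+[0,0,.014]
print("t",s["t"],"unit",U.T@(p-o)-[0,0,.014],"tgt",t,"tool d",R.T@(t-p),"yaw",np.arctan2(R[1,0],R[0,0]),"tilt",R[2],"F",s["force"],"open",s["opening"])
E
python3 go.py -.04 -.034 .1
```

```text
t 0.1 unit [-0.6148 -0.4191  0.1959] tgt [ 0.585  -0.0542  0.114 ] tool d [ 0.5564 -0.411   0.0967] yaw 0.23378970528124368 tilt [ 0.0002 -0.0016 -1.    ] F [ 1.0221  0.8846 -0.5653] open 0.0930647085737965
```

Request:
{"fn": "pendant", "kwargs": {"ticks": [[0.056,0,0,0,-0.046],[0.056,0.018,-0.012,0,0],[0.056,0.036,-0.024,0,0],[0.056,0.036,-0.024,0,0],[0.056,0.036,-0.024,0,0],[0.056,0.036,-0.024,0,0],[0.056,0.036,-0.024,0,0],[0.056,0.036,-0.024,0,0],[0.056,0.036,-0.024,0,0],[0.056,0.036,-0.024,0,0],[0.056,0.036,-0.024,0,0],[0.056,0.036,-0.024,0,0],[0.056,0.036,-0.024,0,0],[0.056,0.036,-0.024,0,0],[0.056,0.036,-0.024,0,0],[0.056,0.036,-0.024,0,0],[0.056,0.036,-0.024,0,0],[0.056,0.018,-0.012,0,0],[0.056,0,0,0,0]], "squeeze": 20}}

```text
t: 2.0
tool_pos: [0.5874, -0.0529, 0.2099]
orientation: [-3.109, -0.443, 0.001]
force: [-0.6, 0.4, -0.5]
opening: 0.0564
gripper_force: 0.0
```

```bash
python3 go.py -.04 -.034 .06
```

```text
t 2.0 unit [-0.0373 -0.0334  0.1959] tgt [ 0.585  -0.0542  0.074 ] tool d [-0.0026  0.0007  0.1359] yaw 0.2831751781751081 tilt [-0.0008 -0.0012 -1.    ] F [-0.6341  0.4008 -0.512 ] open 0.0563788907665307
```

Now down to a tip height of about 0.060, then look.

Request:
{"fn": "pendant", "kwargs": {"ticks": [[0.056,-0.0026,0.0007,0.02,0],[0.056,0,0,0.04,0],[0.056,0,0,0.04,0],[0.056,0,0,0.026,0],[0.056,0,0,0.01,0],[0.056,0,0,0,0]]}}

```text
t: 2.6
tool_pos: [0.5825, -0.0574, 0.0732]
orientation: [-3.11, -0.437, 0.005]
force: [-0.1, -0.4, 1.4]
opening: 0.056
gripper_force: 0.0
```

```bash
python3 go.py -.04 -.034 .048
python3 - <<'E'
from plant import read_camera
import cv2
a=[]
for n,(y,x) in (("scene",(130,225)),("top",(150,290))):
    c=read_camera(n)["image"][y:y+150,x:x+130,::-1]; a.append(cv2.resize(c,None,fx=3,fy=3,interpolation=2))
cv2.imwrite("pics/p1.png",cv2.convertScaleAbs(cv2.hconcat(a),alpha=1.3))
E
```

```text
t 2.6 unit [-0.0432 -0.0364  0.0592] tgt [ 0.585  -0.0542  0.062 ] tool d [ 0.0032 -0.0023  0.0112] yaw 0.2791002796846145 tilt [-0.0033 -0.0014 -1.    ] F [-0.0791 -0.4479  1.3768] open 0.05596830960999809
```

View pics/p1.png

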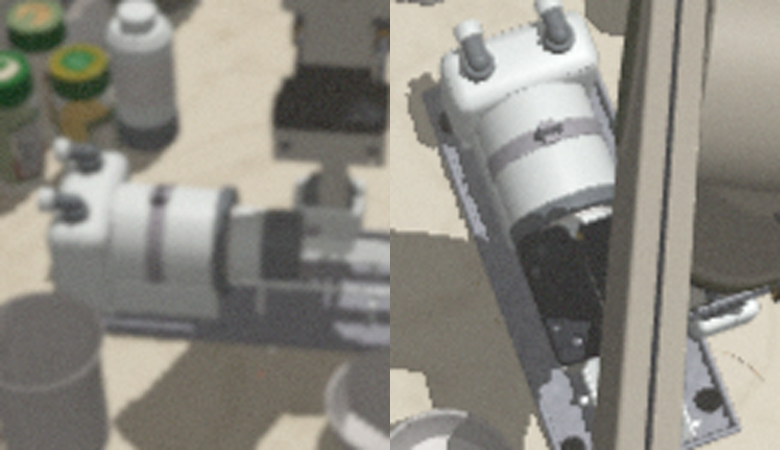

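The scene half shows the catch finger at (325,215), standing just ahead of the cap's edge at (300,250), with nothing touching yet. Next I correct the 3 mm offset and come down to the key.

Request:
{"fn": "pendant", "kwargs": {"ticks": [[0.056,0.003,-0.002,0.005,0],[0.056,0,0,0.004,0],[0.056,0,0,0,0]]}}

```text
t: 3.0
tool_pos: [0.5867, -0.054, 0.0659]
orientation: [3.111, 0.439, 0.0]
force: [-0.4, -0.1, -0.6]
opening: 0.0559
gripper_force: 0.0
```

```bash
python3 go.py -.04 -.034 .038
```

```text
t 3.0 unit [-0.0382 -0.0343  0.0519] tgt [ 0.585  -0.0542  0.052 ] tool d [-0.0018 -0.0003  0.0139] yaw 0.2801108053448056 tilt [ 0.0002  0.0001 -1.    ] F [-0.3734 -0.1034 -0.5907] open 0.05592722828183879
```

Request:
{"fn": "pendant", "kwargs": {"ticks": [[0.056,-0.001,0,0.005,0],[0.056,0,0,0.006,0],[0.056,0,0,0.003,0],[0.056,0,0,0,0],[0.056,0,0,0,0]]}}

```text
t: 3.5
tool_pos: [0.5856, -0.0545, 0.0517]
orientation: [-3.111, -0.438, 0.0]
force: [-0.2, -1.6, -0.1]
opening: 0.0559
gripper_force: 0.0
```

```bash
python3 go.py -.04 -.034 .038
```

```text
t 3.5 unit [-0.0395 -0.0344  0.0377] tgt [ 0.585  -0.0542  0.052 ] tool d [-0.0005 -0.0004 -0.0003] yaw 0.2797439601302226 tilt [-0.0003 -0.0001 -1.    ] F [-0.1572 -1.5733 -0.1038] open 0.055886052260721596
```

```bash
python3 - <<'E'
from plant import read_camera
import cv2
a=[]
for n,(y,x) in (("scene",(150,260)),("top",(180,300))):
    c=read_camera(n)["image"][y:y+110,x:x+130,::-1]; a.append(cv2.resize(c,None,fx=3,fy=3,interpolation=2))
cv2.imwrite("pics/p2.png",cv2.convertScaleAbs(cv2.hconcat(a),alpha=1.6))
E
```

```text
(no output)
```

View pics/p2.png

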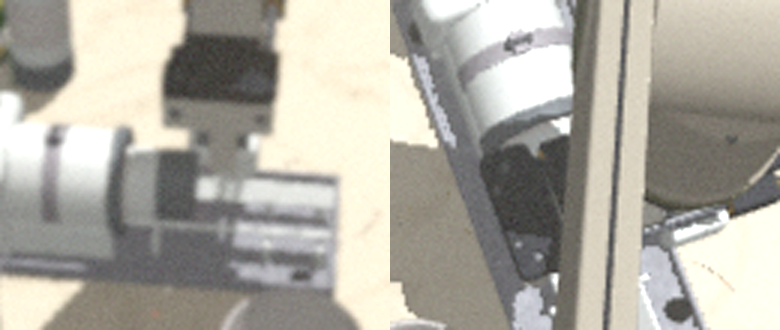

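The cap is still at x≈195 (left half), with a gap to the finger at x≈215. So the cartridge has not popped and there's no key force yet. I'll press on in small steps.

Request:
{"fn": "pendant", "kwargs": {"ticks": [[0.056,0,0,0.002,0],[0.056,0,0,0,0]]}}

```text
t: 3.8
tool_pos: [0.5856, -0.0544, 0.0497]
orientation: [-3.111, -0.438, 0.0]
force: [-0.5, 0.4, -0.4]
opening: 0.0565
gripper_force: 0.0
```

```bash
python3 go.py -.04 -.034 .038; python3 -c "
from plant import sensors
s=sensors.read_state();print(s['wrist_torque'],s['force'],s['joint_torque'])"
```

```text
t 3.8 unit [-0.0394 -0.0344  0.0357] tgt [ 0.585  -0.0542  0.052 ] tool d [-0.0006 -0.0004 -0.0023] yaw 0.279779138281392 tilt [-0.0001 -0.     -1.    ] F [-0.4647  0.3614 -0.4186] open 0.056526335712795625
[-0.01794036 -0.01986952  0.03297118] [-0.46474149  0.36143011 -0.41860161] [-1.55915273e-02 -5.71745718e+01 -4.53087795e+01  4.58222721e-02
 -1.57441660e-01  4.11032652e-04]
```

```bash
cat > look.py <<'E'
import sys,numpy as np,cv2
from plant import read_camera,robot
np.set_printoptions(precision=3,suppress=True)
print(robot.tcp_to_tips)
from scipy.spatial.transform import Rotation as Ro
U=Ro.from_euler("z",.280).as_matrix();o=np.array([.614,-.0105,0])
c=read_camera("scene");d=c["depth"];v,u=np.mgrid[0:480,0:640]
P=(np.stack([(u-c["cx"])/c["fx"]*d,(v-c["cy"])/c["fy"]*d,d],-1)-c["t"])@c["R"];Q=(P-o)@U
m=(d>0)&(abs(Q[...,0]+.05)<.06)&(abs(Q[...,1]+.03)<.09)&(Q[...,2]>.032)&(Q[...,2]<.115)
np.save("Q.npy",Q)
im=c["image"][:,:,::-1].copy()
for z0 in np.arange(.032,.115,.006):
    for nm,mm in(("catch",Q[...,1]>-.03),("key",Q[...,1]<=-.03)):
        k=m&mm&(abs(Q[...,2]-z0-.003)<.003)&(Q[...,0]<-.012)
        if k.sum()>3: q=Q[k];print("%.3f"%z0,nm,k.sum(),"x",np.percentile(q[:,0],[3,50,97]),"y",np.percentile(q[:,1],[3,50,97]))
q=Q[(d>0)&(abs(Q[...,1])<.012)&(Q[...,2]>.055)&(Q[...,2]<.074)&(Q[...,0]>-.12)&(Q[...,0]<.03)];print("face",np.percentile(q[:,0],[0,3,10,30]))
for p in([-.04,.0,.036],[-.0475,-.006,.036],[-.0325,-.006,.036],[-.04,-.07,.036]):
    X=c["R"]@(o+U@np.array(p))+c["t"];print(p,X[0]/X[2]*c["fx"]+c["cx"],X[1]/X[2]*c["fy"]+c["cy"])
cv2.imwrite(sys.argv[1],cv2.convertScaleAbs(cv2.resize(im[145:255,280:410],None,fx=5,fy=5,interpolation=2),alpha=1.6))
E
python3 look.py pics/p3.png
```

```text
0.014
0.032 catch 33 x [-0.107 -0.048 -0.018] y [-0.022  0.024  0.028]
0.032 key 42 x [-0.058 -0.046 -0.014] y [-0.066 -0.057 -0.051]
0.038 catch 11 x [-0.02  -0.02  -0.014] y [-0.02   0.025  0.026]
0.038 key 5 x [-0.049 -0.047 -0.021] y [-0.06  -0.059 -0.056]
0.044 catch 13 x [-0.02  -0.018 -0.014] y [-0.02   0.024  0.027]
0.050 catch 17 x [-0.02  -0.018 -0.014] y [-0.019  0.022  0.027]
0.056 catch 15 x [-0.02  -0.018 -0.013] y [-0.01   0.019  0.023]
0.062 catch 33 x [-0.037 -0.017 -0.013] y [-0.011  0.012  0.023]
0.068 catch 37 x [-0.046 -0.018 -0.012] y [-0.006  0.008  0.012]
0.074 catch 20 x [-0.048 -0.039 -0.031] y [0.007 0.009 0.012]
0.080 catch 18 x [-0.048 -0.04  -0.031] y [0.001 0.009 0.012]
0.086 catch 21 x [-0.048 -0.041 -0.031] y [-0.004  0.01   0.012]
0.092 catch 22 x [-0.047 -0.039 -0.031] y [0.008 0.011 0.013]
0.098 catch 15 x [-0.047 -0.039 -0.032] y [0.009 0.011 0.012]
0.104 catch 5 x [-0.047 -0.043 -0.038] y [0.011 0.011 0.013]
face [-0.048 -0.041 -0.02  -0.01 ]
[-0.04, 0.0, 0.036] 333.40577075194346 215.10059017515655
[-0.0475, -0.006, 0.036] 337.12291483884684 213.41559418987586
[-0.0325, -0.006, 0.036] 330.1965242513584 212.89980316051248
[-0.04, -0.07, 0.036] 336.22140347277343 193.37059218620453
```

View pics/p3.png

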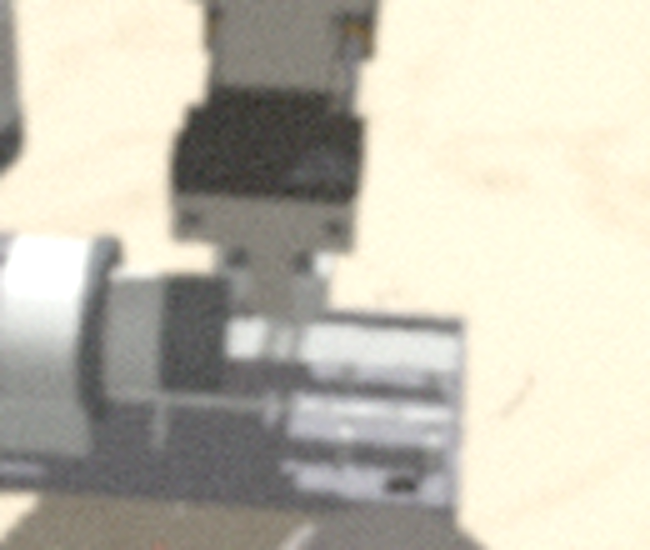

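```bash
python3 - <<'E'
import numpy as np
np.set_printoptions(precision=0,suppress=True,linewidth=200)
Q=np.load("Q.npy")*1000
for r in range(192,220,2):
    print(r,' '.join("%d,%d,%d"%tuple(Q[r,c]) for c in range(324,350,2)))
E
```

```text
192 -24,51,146 -28,53,148 -32,50,146 -36,50,147 -40,51,148 -43,53,150 -47,56,153 -51,51,148 -55,52,150 -59,51,149 -62,51,149 -66,48,147 -70,53,152
194 -12,-70,31 -17,-66,34 -32,52,142 -36,51,142 -40,54,145 -43,50,142 -47,52,144 -51,52,144 -55,52,145 -59,54,147 -62,51,144 -66,52,146 -70,51,145
196 -13,-62,31 -18,-57,37 -22,-58,37 -32,8,97 -36,9,99 -41,10,101 -45,9,100 -48,0,91 -49,-60,37 -53,-62,35 -57,-68,30 -60,-103,0 -65,-102,1
198 -13,-57,30 -18,-53,34 -22,-56,32 -32,8,92 -36,9,94 -41,9,94 -45,10,96 -48,-5,81 -49,-56,35 -54,-58,34 -58,-59,33 -61,-96,0 -66,-94,2
200 -18,-12,66 -18,-51,30 -23,-51,31 -32,10,88 -37,10,89 -41,12,91 -45,11,91 -45,-51,32 -49,-53,32 -54,-55,30 -58,-54,32 -61,-90,0 -66,-88,1
202 -19,-2,70 -18,-54,21 -23,-51,25 -32,8,81 -37,8,81 -41,10,83 -45,8,83 -45,-51,27 -50,-51,27 -54,-49,30 -59,-51,28 -62,-85,-3 -67,-83,0
204 -19,0,67 -18,-51,18 -23,-51,18 -33,9,76 -36,6,74 -41,10,78 -45,11,79 -45,-55,17 -50,-53,19 -54,-51,22 -59,-52,21 -63,-74,1 -67,-78,-1
206 -19,2,63 -18,-51,12 -23,-47,16 -33,10,72 -37,7,70 -41,9,72 -45,8,71 -45,-53,12 -50,-52,14 -55,-51,15 -59,-51
[... 171 characters left out ...]
51 -21,-22,28 -26,-21,28 -30,-24,26 -35,-20,31 -39,-20,31 -43,-22,30 -48,-20,32 -52,-22,31 -56,-25,28 -61,-20,33 -65,-26,28 -69,-23,31
212 -20,3,46 -22,-19,24 -26,-17,27 -30,-18,26 -35,-17,27 -39,-18,27 -43,-21,24 -48,-18,28 -52,-20,26 -57,-17,30 -61,-22,26 -65,-20,27 -70,-22,27
214 -20,3,40 -22,-14,22 -26,-14,23 -31,-15,22 -35,-14,24 -40,-14,24 -44,-14,25 -48,-15,24 -53,-17,23 -57,-17,24 -61,-17,24 -66,-13,28 -70,-20,22
216 -19,0,31 -22,-12,19 -27,-13,18 -30,-27,5 -36,-11,21 -40,-15,18 -44,-13,20 -49,-14,20 -53,-13,20 -57,-13,21 -62,-15,19 -66,-14,22 -70,-13,23
218 -20,3,28 -24,0,25 -28,-2,23 -31,-21,5 -35,-23,3 -39,-23,4 -44,-21,6 -48,-22,5 -52,-26,2 -57,-24,5 -61,-26,3 -66,-25,4 -70,-26,4
```

Scene depth puts the visible end of the catch finger at z≈0.069, while the tool pose implies 0.036. That agrees with there being no key contact. I'll lower a bit and re-measure the tip from depth.

```bash
cat > tip.py <<'E'
import numpy as np
from plant import read_camera,sensors
from scipy.spatial.transform import Rotation as Ro
U=Ro.from_euler("z",.280).as_matrix();o=np.array([.614,-.0105,0])
for n in("scene","top"):
    c=read_camera(n);d=c["depth"];v,u=np.mgrid[0:480,0:640]
    Q=((np.stack([(u-c["cx"])/c["fx"]*d,(v-c["cy"])/c["fy"]*d,d],-1)-c["t"])@c["R"]-o)@U
    np.save("Q_%s.npy"%n,Q)
    k=(d>0)&(abs(Q[...,0]+.04)<.006)&(Q[...,1]>0)&(Q[...,1]<.02)&(Q[...,2]>.036)&(Q[...,2]<.15)
    if k.any():print(n,"finger z",np.percentile(Q[k][:,2],[0,2,98]).round(4),"y",np.percentile(Q[k][:,1],[5,95]).round(4),k.sum())
    b=(d>0)&(abs(Q[...,0]+.04)<.03)&(Q[...,1]>.035)&(Q[...,1]<.07)&(Q[...,2]>.06)&(Q[...,2]<.2)
    if b.any():print(n,"body z",np.percentile(Q[b][:,2],[0,2,98]).round(4),b.sum())
s=sensors.read_state();print("state z",s["tool_pos"][2],s["force"].round(1),s["wrist_torque"].round(2))
E
python3 tip.py
```

```text
scene finger z [0.0663 0.067  0.1033] y [0.0077 0.0121] 78
scene body z [0.1415 0.1441 0.1867] 741
top body z [0.1732 0.1798 0.1878] 615
state z 0.04986470089714183 [ 0.1  0.5 -0.7] [ 0.01 -0.    0.  ]
```

Request:
{"fn": "pendant", "kwargs": {"ticks": [[0.056,0,0,0.004,0],[0.056,0,0,0.004,0],[0.056,0,0,0,0]]}}

```text
t: 4.25
tool_pos: [0.5849, -0.0543, 0.0408]
orientation: [-3.11, -0.438, 0.002]
force: [-0.4, 0.2, -0.3]
opening: 0.0559
gripper_force: 0.0
```

```bash
python3 tip.py
```

```text
scene finger z [0.0588 0.0596 0.0964] y [0.0081 0.0128] 75
scene body z [0.1325 0.1352 0.1778] 726
top body z [0.1665 0.1718 0.1789] 603
state z 0.04148426370405492 [ 0.2 -0.5  0.3] [ 0.01 -0.05  0.03]
```

The tip really is about 31 mm above the value the state implies: it is now at ≈0.059, and x and y agree. So the key top is about 12 mm further down. I continue down, watching the force.

Request:
{"fn": "pendant", "kwargs": {"ticks": [[0.056,0,0,0.004,0],[0.056,0,0,0.004,0],[0.056,0,0,0,0]]}}

```text
t: 4.65
tool_pos: [0.584, -0.0548, 0.0328]
orientation: [3.111, 0.439, -0.005]
force: [-6.3, -2.4, 3.6]
opening: 0.0561
gripper_force: 4.5
```

```bash
python3 tip.py;python3 go.py -.04 -.034 .038
```

```text
scene finger z [0.0483 0.0509 0.1494] y [0.0041 0.012 ] 81
scene body z [0.1245 0.1274 0.17  ] 712
top body z [0.1563 0.1624 0.1708] 591
state z 0.03294892303799546 [-6.1 -1.9  3. ] [-0.27  1.02  0.32]
t 4.75 unit [-0.0411 -0.0342  0.0189] tgt [ 0.585  -0.0542  0.052 ] tool d [ 0.0011 -0.0002 -0.0191] yaw 0.28024677105480933 tilt [-0.0036 -0.0006 -1.    ] F [-6.0967 -1.8504  2.966 ] open 0.05619423960458901
```

The hand now feels ~6.5 N along −x and 3 N upward, so the cartridge seems to have popped onto the finger. Checking the face position.

```bash
python3 - <<'E'
import numpy as np
Q=np.load("Q_scene.npy")*1000
for lo,hi in((15,22),(22,30),(30,40),(40,50),(50,60),(60,68)):
    k=(Q[...,2]>lo)&(Q[...,2]<hi)&(Q[...,1]>12)&(Q[...,1]<30)&(Q[...,0]>-120)&(Q[...,0]<25)
    print(lo,k.sum(),np.percentile(Q[k][:,0],[0,2,10]).round(1) if k.any() else"")
E
python3 look.py pics/p4.png | grep -v 'catch\|key'
```

```text
15 8 [-111.9 -106.9  -86.9]
22 85 [-117.8 -114.2 -109.9]
30 126 [-117.6 -111.4  -93.4]
40 93 [-30.8 -30.6 -26.4]
50 133 [-31.7 -30.5 -26.2]
60 134 [-31.7 -30.4 -25.6]
0.014
face [-0.05  -0.048 -0.041 -0.023]
[-0.04, 0.0, 0.036] 333.40577075194346 215.10059017515655
[-0.0475, -0.006, 0.036] 337.12291483884684 213.41559418987586
[-0.0325, -0.006, 0.036] 330.1965242513584 212.89980316051248
[-0.04, -0.07, 0.036] 336.22140347277343 193.37059218620453
```

View pics/p4.png

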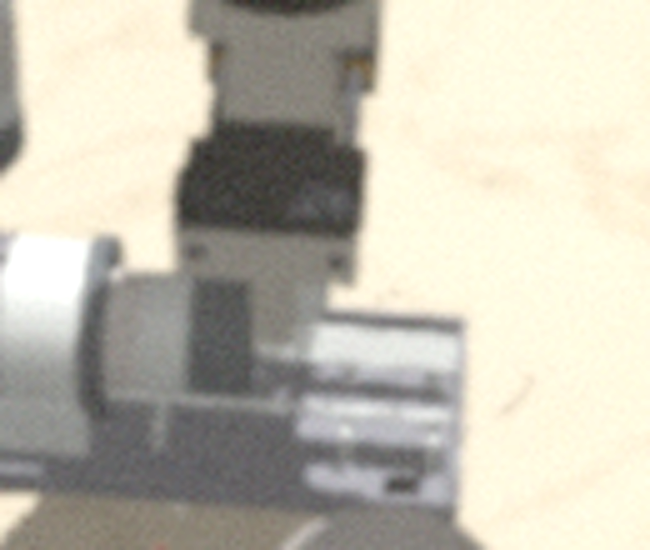

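The picture shows the cap's face moved to x≈248 px, up against the finger. Depth gives the face at −0.031, about 11 mm out, and it is held. I hold a little longer, then draw back slowly.

Request:
{"fn": "pendant", "kwargs": {"ticks": [[0.056,0,0,0,0],[0.056,0,0,0,0],[0.056,0,0,0,0],[0.056,-0.002,0,0,0],[0.056,-0.004,0,0,0],[0.056,-0.004,0,0,0],[0.056,-0.004,0,0,0],[0.056,-0.004,0,0,0],[0.056,0,0,0,0]]}}

```text
t: 5.7
tool_pos: [0.5664, -0.0597, 0.0329]
orientation: [-3.111, -0.438, 0.005]
force: [-7.9, -3.9, 2.1]
opening: 0.056
gripper_force: 4.0
```

```bash
python3 tip.py; python3 go.py -.085 -.034 .02; python3 - <<'E'
import numpy as np
Q=np.load("Q_scene.npy")*1000
k=(Q[...,2]>42)&(Q[...,2]<66)&(Q[...,1]>12)&(Q[...,1]<30)&(Q[...,0]>-120)&(Q[...,0]<25)
print(np.percentile(Q[k][:,0],[0,2,10]).round(1))
E
```

```text
scene finger z [0.0602 0.0609 0.0723] y [0.0007 0.0189] 57
scene body z [0.1254 0.1276 0.17  ] 556
top finger z [0.0654 0.0657 0.1496] y [0.0147 0.0193] 12
top body z [0.1564 0.1633 0.1709] 454
state z 0.03292591909499088 [-7.4 -3.1  2. ] [-0.37  1.36  0.15]
t 5.8 unit [-0.0594 -0.0342  0.0189] tgt [ 0.5417 -0.0667  0.034 ] tool d [-0.0256 -0.0002 -0.001 ] yaw 0.27971647897969026 tilt [-0.0037 -0.0008 -1.    ] F [-7.3846 -3.0664  1.9573] open 0.05577789177300051
[-49.7 -48.7 -42.7]
```

Still pushing at 8 N, with the face at −0.050. I keep drawing back, ending clear of it.

Request:
{"fn": "pendant", "kwargs": {"ticks": [[0.056,-0.003,0,0,0],[0.056,-0.003,0,0,0],[0.056,-0.003,0,0,0],[0.056,-0.003,0,0,0],[0.056,-0.003,0,0,0],[0.056,-0.003,0,0,0],[0.056,-0.003,0,0,0],[0.056,-0.003,0,0,0],[0.056,0,0,0,0],[0.056,0,0,0,0]]}}

```text
t: 6.8
tool_pos: [0.5456, -0.0661, 0.0341]
orientation: [3.111, 0.438, 0.001]
force: [-0.5, 0.5, -0.0]
opening: 0.0561
gripper_force: 0.0
```

```bash
python3 tip.py; python3 go.py -.085 -.034 .02; python3 - <<'E'
import numpy as np
Q=np.load("Q_scene.npy")*1000
k=(Q[...,2]>42)&(Q[...,2]<66)&(Q[...,1]>12)&(Q[...,1]<30)&(Q[...,0]>-120)&(Q[...,0]<25)
print(np.percentile(Q[k][:,0],[0,2,10]).round(1))
E
```

```text
scene finger z [0.0571 0.058  0.0722] y [0.0021 0.0186] 58
scene body z [0.1263 0.1286 0.1707] 294
top finger z [0.0628 0.0629 0.1492] y [0.009  0.0174] 9
top body z [0.1533 0.1641 0.1714] 238
state z 0.03397025912619043 [-0.7 -0.   0.1] [ 0.03  0.   -0.07]
t 6.9 unit [-0.0811 -0.0344  0.02  ] tgt [ 0.5417 -0.0667  0.034 ] tool d [-0.0039 -0.0004 -0.    ] yaw 0.2798031070336236 tilt [ 0.0004  0.0001 -1.    ] F [-0.6838 -0.0424  0.134 ] open 0.055935526418129315
[-64.5 -63.1 -56. ]
```

The force is zero and the face rests at −0.065, so the spring is spent. I back off, then go up and away.

Request:
{"fn": "pendant", "kwargs": {"ticks": [[0.056,-0.004,0,0,0],[0.056,-0.004,0,0,0],[0.056,0,0,-0.01,0],[0.056,0,0,-0.03,0],[0.056,0,0,-0.04,0],[0.056,0,0,-0.04,0],[0.056,0,0,-0.03,0],[0.056,-0.03,0.02,0,0],[0.056,-0.04,0.025,0,0],[0.056,-0.04,0.025,0,0],[0.056,-0.02,0.01,0,0],[0.056,0,0,0,0],[0.056,0,0,0,0]]}}

```text
t: 8.2
tool_pos: [0.435, -0.1813, 0.1847]
orientation: [3.111, 0.436, 0.002]
force: [1.1, -0.1, 1.0]
opening: 0.0562
gripper_force: 0.0
```

```bash
python3 look.py pics/p5.png | grep face; python3 fit.py >/dev/null; python3 - <<'E'
import numpy as np
Q=np.load("Q.npy")*1000
k=(Q[...,2]>47)&(Q[...,2]<75)&(abs(Q[...,1])<30)&(Q[...,0]>-120)&(Q[...,0]<20);q=Q[k]
print(np.percentile(q[:,0],[0,2,10]).round(1),"top z",np.percentile(q[:,2],98))
a=np.c_[2*q[:,1],2*q[:,2],np.ones(len(q))];s=np.linalg.lstsq(a,(q[:,1:]**2).sum(1),rcond=None)[0];print("axis y,z",s[:2])
E
```

```text
face [-0.064 -0.062 -0.056 -0.038]
[-64.7 -63.4 -56.5] top z 71.88075629970507
axis y,z [ 2.51873704 48.2798075 ]
```

View pics/p5.png

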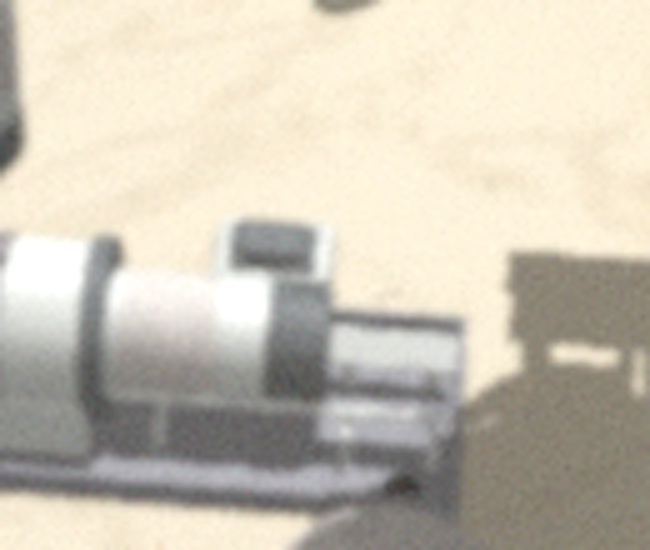

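The cartridge lies level in the cradle with its cap at (270–330, 285–395), the key is partly down and the hand is clear. Handing in.

```bash
python3 -c "
from plant import robot
print(robot.close_job())"
```

```text
the job is handed in; nothing more can be done
None
```

I handed the job in; no verdict came back. The cartridge popped, a finger stopped it about 11 mm out at roughly 6–8 N, and I let it out until the spring was spent; it now rests in the cradle with its face at x ≈ −0.065 m, and the hand is clear.

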